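# Set a river board on the ramped shooting board for end planing

## Robot

A 7-joint arm with a two-finger parallel gripper is mounted at the origin on the work surface. World frame = base frame: x ahead of the robot, y to its left, z up, the work surface at z = 0. Lengths are in m, angles in rad, forces in N, time in s.
With the tool pointing down it reaches from about 0.4 to 0.9 m from the base axis. Payload 5.5 kg.
Tool frame: the origin (TCP) lies midway between the tips of the shut fingers; the grasp point (between the pads) lies 19 mm behind it (manip.grip_depth is the distance from the TCP to the grasp point, in m); z points along the fingers, y is the line along which they close (so a half turn about z gives the same grasp; the last joint's range is limited). The gripper opens to 92 mm and grips with 3 to 60 N. Pads are 19 mm wide; open, the fingers measure 130 mm over their backs; the gripper's body (75 mm by 190 mm) begins 47 mm behind the grasp point.
Start: joints at [1.49, 0.501, -0.427, 1.55, 0.221, 1.138, -0.21], TCP at [0.219, -0.612, 0.227] pointing down, gripper open.
Joint ranges: [-2.88, 2.88], [-0.31, 2.03], [-1.54, 1.56], [0.2, 2.42], [-1.41, 4.55], [0.19, 2.02], [-2.57, 2.57]. Speed limits (rad/s): [2.57, 2.57, 3.14, 3.14, 3.14, 3.14, 3.14].

## Interface

Orientations are given as a unit quaternion [x, y, z, w].
In Python, from bench import manip, effector, viewer gives the robot as it stands. Calls block until the motion is done:
- manip.move_pose(position, orientation): joint-space move of the TCP to a pose.
- manip.servo_line(position, ori=None, vel=0.15): straight line of the TCP; ori=None keeps the orientation; vel is the mean speed in m/s.
- manip.movej(angles): joint-space move.
- effector.open_jaws() and effector.close(f_grip=None): open the fingers fully, or close them until they stop; f_grip is the grip in N (None keeps the last).
- manip.sleep(seconds).
- manip.solve_ik(position, orientation): joint angles nearest the present ones, or None.
- viewer.get_image(name): name is "scene" or "top" or "wrist"; returns the picture (400x640x3 uint8, red, green, blue); there is no depth.
- viewer.get_calibration(name): a dict with "vfov" (degrees; the focal length in pixels is half the picture's height over the tangent of half this angle, whatever the lens; pixels are square), "cx", "cy" (the principal point, pixels), "eye" and "attitude" of the camera in the world. Camera axes: x right, y down, z forward; pixel columns grow to the right and rows downward; lengths in m; the calibration is good to about 2 mm. A picture is of the moment at which its call begins: read the wrist's pose just before it. get_calibration takes no time and is no camera call; for the wrist camera it gives the pose at the moment of the call.
A pose or a line that the arm cannot do raises manip.PlanningError and nothing moves.
- manip.hand_in(): hands the job in; it is judged then, once.
Readings, each from a call of its own:
- manip.current_clock(): time.
- manip.current_q(): joint angles.
- manip.current_joint_velocities(): joint speeds.
- manip.current_tau(): joint torques, N m.
- manip.current_tool_pos(): TCP position.
- manip.current_tcp_rot(): TCP orientation.
- manip.current_force(): force on the tool from outside, world axes, zero at the start.
- manip.current_wrist_torque(): the same for the moment, N m.
- manip.current_finger_gap(): finger opening in m.
- manip.current_gripper_force(): force on a finger pad.
Only numpy, scipy, OpenCV 4.12 (cv2) and the standard library are available. Lean on these libraries where they do the work, as an engineer would, in place of code of your own. Each camera call takes 0.05 s, during which the arm holds its last target. There are 200 camera calls.

## Task

Get the little oak-and-resin river board ready for planing its end: slide it, without lifting it, up the sloping bed of the shooting board until its long edge rests fully and squarely against the fence at the top, with its right-hand end level with the edge of the bed along the plane's chute. Leave it lying there, and leave the block plane, the try square and the F-clamp where they are.

Things in the scene. Friction and masses are not known exactly. Their poses are not given: they have to be found in the camera images.
- shooting_board: wooden ramped shooting board fixed to the bench: base 380 (x) x 320 (y) x 18 mm. Origin: centre of its underside; x points to the fence end, y left, z up. The sloping bed covers its left 230 mm; the right 90 mm is the level chute for the plane, 18 mm above the bench, with a 14 mm wide, 12 mm high rail along its outer edge.
- bed: its plywood bed, a plane rising 6 degrees (0.105 rad). Origin: on the surface, 55 mm above the bench, where the fence's face meets the bed's right edge (along the chute). x: up the slope to the fence; y: left along the fence's face; z: square to the bed. Surface: x -320 mm (low end) to 0, y 0 to 230 mm (left edge, open). Fence: dark wooden bar, x 0 to 35 mm, full width, 25 mm high.
- river_board: loose cured river board, two oak strips with a dark resin band between, 95 (x) x 160 (y) x 20 mm, 0.18 to 0.35 kg. Origin: centre of its underside; x points to its far long edge (to the fence), y to its left end, z up. Starts flat on the lower bed, turned up to 0.2 rad, its right end short of the bed's edge. Friction holds it on the slope.
- block_plane: loose steel block plane, 160 x 50 x 48 mm, 0.75 kg, lying on its side on the chute near the low end, sole towards the bed, up to 66 mm above the bench. Origin: centre of its underside; x along it towards the fence. Leave it.
- try_square: loose try square lying on the bench left of the shooting board: wooden stock 22 x 115 x 18 mm, steel blade 150 mm long. Origin: on the bench, between stock and blade middle. Leave it.
- f_clamp: loose F-clamp lying on the bench right of the shooting board: 260 mm bar, 95 mm across the jaws, 20 mm high. Origin: on the bench under the middle of the bar. Leave it.
- far_left (a point): left corner of the river board's far long edge, on its underside
- far_right (a point): right corner of the river board's far long edge, on its underside
- right_end (a point): middle of the lower edge of the river board's right end, on its underside
There are look-alikes about, which are no part of the job. Leave any purple look-alike of the river_board alone.

How it is judged:
At the end, for the whole second after the job is handed in: The river board lies flat on the bed, at rest, both corners of its far long edge within 3 mm of the fence's face, and its right end within 6 mm of level with the bed's edge at the chute (x of far_left in the frame of bed between -0.003 and 0.003 m and x of far_right in the frame of bed between -0.003 and 0.003 m and y of right_end in the frame of bed between -0.006 and 0.006 m and z of river_board in the frame of bed between -0.003 and 0.003 m and angle between the z axis of river_board and the z axis of bed, either way round below 0.035 rad and linear speed of river_board below 0.01 m/s); the robot touches nothing.
It fails at once if the river board is lifted: its middle or either far corner rises more than 15 mm off the bed, or it falls off the bed (z of any of river_board, far_left, far_right in the frame of bed above 0.015 m or z of river_board in the frame of bed below -0.015 m).
It fails at once if the block plane, the try square or the F-clamp is shifted by more than 20 mm (distance of any of block_plane, try_square, f_clamp from where it was at the start of the episode above 0.02 m).
It also fails if it takes over 51 s, if anything falls off the work surface, if the arm or the gripper's body presses on something with over 40 N, if the wrist force passes 120 N, or if a joint passes its speed limit or range.

## Working session

There is one attempt and no reset: what is moved stays moved. The work goes in short steps, each a Python script; the robot and the scene stay as the last script left them, time stands still between calls to the robot, and variables do not carry over. Pictures are saved under pics/ and viewed, at most 10 in all, crops included, and the job is handed in when it is done.

```bash
mkdir -p pics; ls; python3 - <<'E'
from bench import manip, effector, viewer
import cv2
for n in ("scene","top"):
    im=viewer.get_image(n); cv2.imwrite(f"pics/{n}0.png",im[:,:,::-1]); print(n,viewer.get_calibration(n))
print(manip.current_tool_pos(),manip.current_tcp_rot(),manip.current_clock())
E
```

```text
pics
scene {'vfov': 53.84368013921906, 'cx': 320.1200745457657, 'cy': 202.47097154048032, 'eye': array([ 1.27820956, -0.09704715,  0.72403605]), 'attitude': array([ 0.70948794,  0.58966512, -0.25038092, -0.29365168])}
top {'vfov': 53.16566310608704, 'cx': 314.7856486279829, 'cy': 193.76987235286745, 'eye': array([0.52128273, 0.01855218, 0.92852713]), 'attitude': array([-0.7048686 ,  0.70636584, -0.05044052,  0.04078374])}
[ 0.21882998 -0.6113707   0.22577317] [ 9.85256570e-01  1.71080930e-01 -1.28204898e-04 -8.88681239e-04] 0.1
```

View pics/scene0.png

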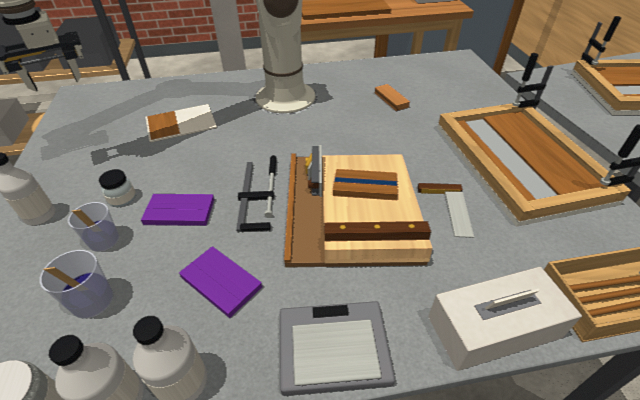

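View pics/top0.png

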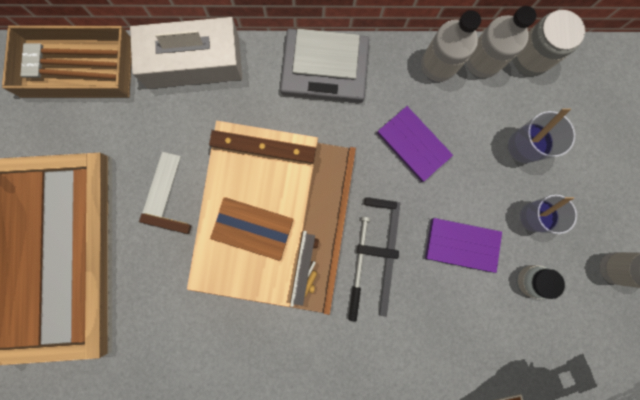

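The top view shows the shooting board with its fence at (262,146), away from the robot. The river board is at (252,228), the plane at (303,268), the try square at (165,195) and the clamp at (375,255). In the scene view the fence is towards the camera at (375,230). Next I'll segment the bed and the river board.

```bash
cat > h.py <<'E'
import numpy as np, cv2
from scipy.spatial.transform import Rotation as R
from bench import manip, effector, viewer
def rays(px,c):
    f=200/np.tan(np.radians(c["vfov"])/2); px=np.atleast_2d(px).astype(float)
    d=np.c_[(px[:,0]-c["cx"])/f,(px[:,1]-c["cy"])/f,np.ones(len(px))]
    return R.from_quat(c["attitude"]).apply(d)
def cast(px,c,p0,n):
    d=rays(px,c); e=c["eye"]; t=((p0-e)@n)/(d@n); return e+d*t[:,None]
E
python3 - <<'E'
from h import *
im=cv2.imread("pics/top0.png"); x0,y0,w,h=170,110,200,210
cr=im[y0:y0+h,x0:x0+w]
hsv=cv2.cvtColor(cr,cv2.COLOR_BGR2HSV)
for p in [(200,200),(300,180),(240,215),(240,245),(252,228),(335,200),(230,140),(350,200),(310,150),(370,330)]:
    print(p,cv2.cvtColor(im,cv2.COLOR_BGR2HSV)[p[1],p[0]])
cv2.imwrite("pics/crop1.png",cv2.resize(cr,(571,600),interpolation=cv2.INTER_CUBIC))
E
```

```text
(200, 200) [ 20  16 144]
(300, 180) [ 20  90 241]
(240, 215) [ 13 152 159]
(240, 245) [ 13 152 149]
(252, 228) [111  76  94]
(335, 200) [ 14 113 151]
(230, 140) [ 18 151 159]
(350, 200) [ 21  13 137]
(310, 150) [ 10 138  96]
(370, 330) [ 24   9 138]
```

View pics/crop1.png

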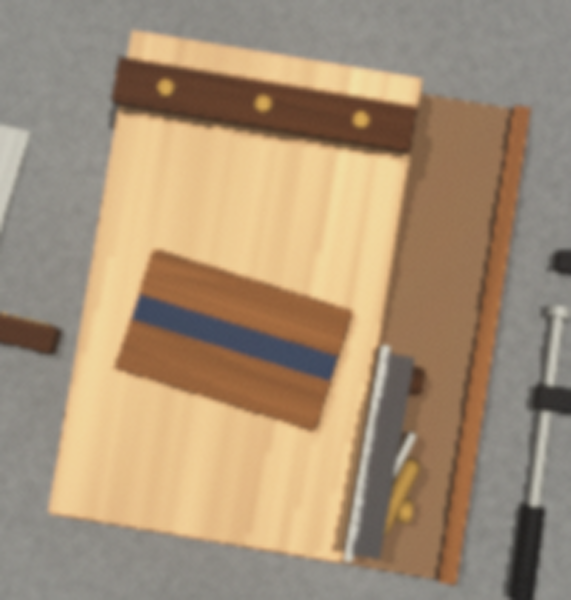

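The crop shows the bed's left edge running from (113,125) to (50,513) and the fence foot from (118,105) to (410,152). The right edge is clear of the plane down to about (382,345). The board's corners are at (153,251), (351,311), (316,431) and (116,369). I'll fit lines to these edges.

```bash
cat > meas.py <<'E'
from h import *
def linefit(p):
    p=np.array(p,np.float32); vx,vy,a,b=cv2.fitLine(p,cv2.DIST_HUBER,0,.01,.01).ravel(); return np.array([vx,vy]),np.array([a,b])
def inter(l,m):
    t=np.linalg.solve(np.c_[l[0],-m[0]],m[1]-l[1]); return l[1]+l[0]*t[0]
def bedlines(im,c):
    hsv=cv2.cvtColor(im,cv2.COLOR_BGR2HSV); V=hsv[...,2].astype(float)
    light=((hsv[...,1]>50)&(V>190)).astype(np.uint8)
    L=[];Rr=[];F=[];Lo=[]
    for y in range(170,280): L.append((np.flatnonzero(light[y,180:260])[0]+179.5,y))
    for y in range(170,226):
        x=np.flatnonzero(light[y,280:330])[-1]+280.5; Rr.append((x,y))
    for x in range(218,306): F.append((x,150+np.flatnonzero(~light[150:180,x].astype(bool))[-1]+.5 if 0 else 145+np.flatnonzero(np.diff(light[145:180,x].astype(int))==1)[0]+.5))
    for x in range(195,280): Lo.append((x,270+np.flatnonzero(light[270:312,x])[-1]+.5))
    return [linefit(q) for q in (L,Rr,F,Lo)]
def bedframe(lines,c):
    l,r,f,lo=lines
    P=[inter(l,f),inter(r,f),inter(l,lo),inter(r,lo)]
    n=np.array([0,0,1.]);p0=np.array([0,0,.055])
    for _ in range(8):
        fl,fr,ll,lr=cast(P,c,p0,n)
        u=(fl-ll)+(fr-lr); yaw=np.arctan2(u[1],u[0])
        Rb=R.from_euler("ZY",[yaw,-0.10472]).as_matrix()
        n=Rb[:,2]; p0=fr.copy(); p0[2]=.055
    return fr,Rb,yaw,(fl,fr,ll,lr)
def boardcorners(im,c,p0,Rb,poly):
    hsv=cv2.cvtColor(im,cv2.COLOR_BGR2HSV)
    m=((hsv[...,2]<185)&(cv2.fillPoly(np.zeros(im.shape[:2],np.uint8),[np.int32(poly)],1)>0)).astype(np.uint8)
    m=cv2.morphologyEx(m,cv2.MORPH_OPEN,np.ones((3,3)))
    cs,_=cv2.findContours(m,cv2.RETR_EXTERNAL,cv2.CHAIN_APPROX_NONE); k=max(cs,key=cv2.contourArea)
    bx=cv2.boxPoints(cv2.minAreaRect(k)); 
    w=cast(bx,c,p0+.02*Rb[:,2],Rb[:,2]); return bx,(w-p0)@Rb
E
python3 - <<'E'
from meas import *
np.set_printoptions(precision=4,suppress=True)
im=cv2.imread("pics/top0.png"); c=viewer.get_calibration("top")
L=bedlines(im,c); p0,Rb,yaw,q=bedframe(L,c)
print("origin",p0,"yaw",yaw); print((np.array(q)-p0)@Rb)
l,r,f,lo=L
yy=[np.arctan2(*(a:=cast([s[1],s[1]+s[0]*60],c,p0,Rb[:,2]),(a[1]-a[0]))[1][[1,0]]) for s in L];print("edge yaws",yy)
poly=[(214,170),(300,180),(290,225),(284,290),(200,285)]
bx,w=boardcorners(im,c,p0,Rb,poly); print(bx);print(w)
cr=w.mean(0);s=sorted(range(4),key=lambda i:w[i,0])
print("centre",cr,"sides",[np.linalg.norm(w[i]-w[i-1]) for i in range(4)])
np.savez("bed.npz",p0=p0,Rb=Rb,yaw=yaw)
E
```

```text
origin [0.6983 0.0114 0.055 ] yaw -0.167152710993092
[[-0.0007  0.2297  0.    ]
 [ 0.      0.      0.    ]
 [-0.315   0.2301  0.    ]
 [-0.3156 -0.0004  0.    ]]
edge yaws [np.float64(-0.16846743269899794), np.float64(-0.16584354037182586), np.float64(-1.7349717880235582), np.float64(-1.7404981929213377)]
[[209.753  238.7022]
 [223.266  196.0844]
 [293.8746 218.4725]
 [280.3617 261.0903]]
[[-0.1952  0.1929  0.02  ]
 [-0.0994  0.1797  0.02  ]
 [-0.1221  0.0204  0.02  ]
 [-0.2176  0.034   0.02  ]]
centre [-0.1586  0.1067  0.02  ] sides [np.float64(0.16050803694720603), np.float64(0.09669666971750542), np.float64(0.16093026887316741), np.float64(0.09649404077704002)]
```

```bash
cat >> h.py <<'E'
import os
if os.path.exists("bed.npz"):
    _b=np.load("bed.npz"); p0,Rb=_b["p0"],_b["Rb"]
def W(x,y,z): return p0+Rb@np.array([x,y,z])
def Q(a=0):  # tool z into the bed; a=0: tool x up the slope
    return R.from_matrix(Rb@R.from_euler("z",a).as_matrix()@np.diag([1,-1,-1.])).as_quat()
def tcp(): return Rb.T@(manip.current_tool_pos()-p0)
def fb(): return Rb.T@np.array(manip.current_force())
np.set_printoptions(precision=4,suppress=True)
E
python3 - <<'E'
from h import *
for a in (0,np.pi):
    for p in [(-.265,.107,.12),(-.265,.107,.008),(-.113,.107,.008),(-.1,.08,.008)]: print(a,p,manip.solve_ik(W(*p),Q(a)))
for a in (np.pi/2,-np.pi/2):
    for p in [(-.055,.25,.12),(-.055,.22,.008),(-.055,.16,.008)]: print(a,p,manip.solve_ik(W(*p),Q(a)))
E
```

```text
0 (-0.265, 0.107, 0.12) [-0.4686  0.2113  0.0146  2.1443  0.0896  0.7028 -2.2584]
0 (-0.265, 0.107, 0.008) [-0.453   0.4369  0.0148  2.1818  0.1257  0.4399 -2.2893]
0 (-0.113, 0.107, 0.008) [ 0.1547  0.6604 -0.5892  1.8358  0.6158  0.7319 -2.5172]
0 (-0.1, 0.08, 0.008) [ 0.2119  0.6633 -0.5987  1.8306  0.6164  0.7349 -2.4656]
3.141592653589793 (-0.265, 0.107, 0.12) [ 0.6001  0.5395 -1.2913  2.1153  0.7639  0.9366  0.2849]
3.141592653589793 (-0.265, 0.107, 0.008) [ 0.4397  0.7507 -1.0964  2.1551  1.0855  0.8356  0.0482]
3.141592653589793 (-0.113, 0.107, 0.008) [ 0.2474  0.7045 -0.7215  1.8327  0.7321  0.783   0.54  ]
3.141592653589793 (-0.1, 0.08, 0.008) [ 0.3353  0.727  -0.7776  1.8266  0.7744  0.8075  0.5628]
1.5707963267948966 (-0.055, 0.25, 0.12) [ 0.1389  0.8007 -0.9557  1.471   0.7738  1.1725 -1.1101]
1.5707963267948966 (-0.055, 0.22, 0.008) [ 0.1043  0.8682 -0.7852  1.5512  0.798   0.9659 -1.1054]
1.5707963267948966 (-0.055, 0.16, 0.008) [ 0.1616  0.7993 -0.7148  1.6328  0.7261  0.8889 -1.0084]
-1.5707963267948966 (-0.055, 0.25, 0.12) [ 0.2681  1.0067 -1.307   1.4666  1.0747  1.3732  1.8852]
-1.5707963267948966 (-0.055, 0.22, 0.008) [ 0.3259  1.1847 -1.31    1.5434  1.2704  1.3121  1.8304]
-1.5707963267948966 (-0.055, 0.16, 0.008) [ 0.4394  1.1558 -1.3095  1.6235  1.2587  1.278   1.8725]
```

```bash
python3 - <<'E'
from h import *
q=Q(np.pi)
manip.move_pose(W(-.265,.107,.12),q)
manip.servo_line(W(-.265,.107,.008),q)
print(manip.current_clock(),tcp(),fb())
for x in (-.24,-.2,-.16,-.135,-.116):
    manip.servo_line(W(x,.107,.008),q,vel=.06); print(tcp(),fb())
print(manip.current_clock())
for n in ("top","scene"): cv2.imwrite(f"pics/{n}1.png",viewer.get_image(n)[:,:,::-1])
E
```

```text
3.85 [-0.2648  0.1074  0.0084] [ 0.1175  0.0122 -0.4818]
[-0.2398  0.1069  0.008 ] [-0.3366  0.8273 -0.3973]
[-0.1999  0.1072  0.0081] [-0.443   0.4094  0.0275]
[-0.1596  0.107   0.008 ] [0.6688 0.4307 0.0316]
[-0.1344  0.107   0.008 ] [ 0.4278 -0.4845 -0.2006]
[-0.1153  0.107   0.008 ] [-0.1254  0.455   0.3067]
7.0833
```

View pics/scene1.png

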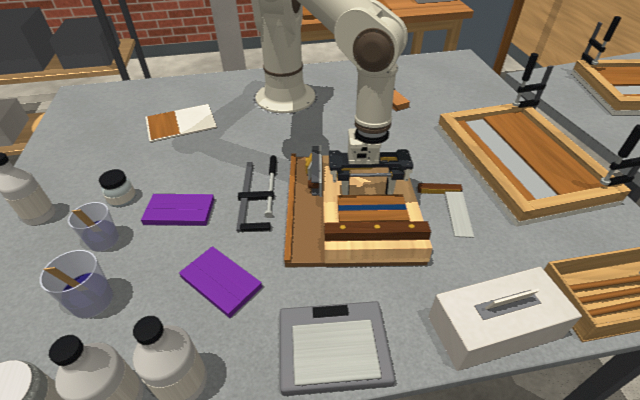

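The board has moved up close to the fence and is nearly square to it. Next I back off, close the fingers and measure before the sideways push.

```bash
python3 - <<'E'
from h import *
q=Q(np.pi)
manip.servo_line(W(-.135,.107,.008),q,vel=.1)
manip.servo_line(W(-.135,.107,.12),q,vel=.25)
effector.close(f_grip=5)
manip.move_pose(W(-.06,.28,.12),Q(np.pi/2))
print(manip.current_clock(),manip.current_finger_gap(),tcp())
cv2.imwrite("pics/top2.png",viewer.get_image("top")[:,:,::-1])
im=cv2.imread("pics/top2.png")
cv2.imwrite("pics/crop2.png",cv2.resize(im[110:320,170:370],(571,600),interpolation=cv2.INTER_CUBIC))
E
```

```text
10.9 0.0001883269530702925 [-0.06    0.2793  0.1197]
```

View pics/crop2.png

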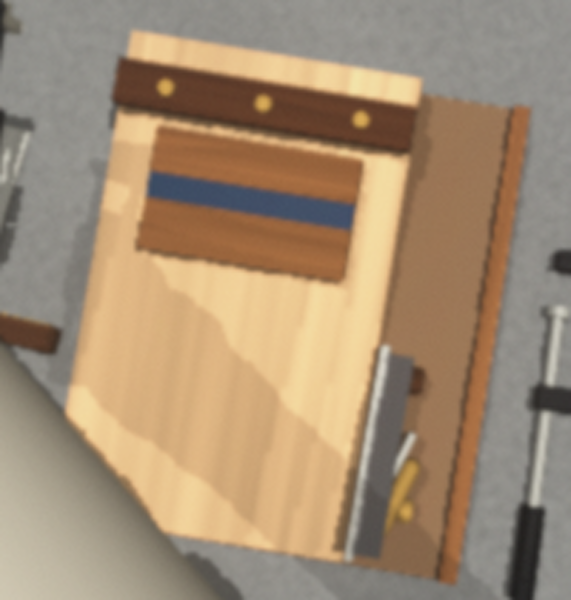

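The board is now square to the fence with a small gap. Its corners in the crop are (158,126), (363,158), (343,283) and (137,250). I'll measure it and push it sideways.

```bash
cat > loc.py <<'E'
from h import *
def locate(im,poly):
    c=viewer.get_calibration("top"); hsv=cv2.cvtColor(im,cv2.COLOR_BGR2HSV)
    m=((hsv[...,1]>118)|(hsv[...,0]>60)).astype(np.uint8)&cv2.fillPoly(np.zeros(im.shape[:2],np.uint8),[np.int32(poly)],1)
    m=cv2.morphologyEx(m,cv2.MORPH_CLOSE,np.ones((5,5))); m=cv2.morphologyEx(m,cv2.MORPH_OPEN,np.ones((3,3)))
    k=max(cv2.findContours(m,cv2.RETR_EXTERNAL,cv2.CHAIN_APPROX_NONE)[0],key=cv2.contourArea)
    bx=cv2.boxPoints(cv2.minAreaRect(k)); w=(cast(bx,c,p0+.02*Rb[:,2],Rb[:,2])-p0)@Rb
    return bx,w,[np.linalg.norm(w[i]-w[i-1]) for i in range(4)]
E
python3 - <<'E'
from loc import *
im=cv2.imread("pics/top2.png")
bx,w,s=locate(im,[(215,152),(308,163.5),(300,225),(205,215)]); print(bx,w,w.mean(0),s)
E
```

```text
[[216.6216 197.2703]
 [224.027  152.8378]
 [297.3243 165.0541]
 [289.9189 209.4865]] [[-0.1043  0.1935  0.02  ]
 [-0.0063  0.194   0.02  ]
 [-0.0065  0.0321  0.02  ]
 [-0.1043  0.0321  0.02  ]] [-0.0553  0.1129  0.02  ] [np.float64(0.1614465194155107), np.float64(0.09801044559474192), np.float64(0.1619008009609981), np.float64(0.09786535688199507)]
```

```bash
python3 - <<'E'
from loc import *
q=Q(np.pi/2)
manip.servo_line(W(-.055,.225,.12),q,vel=.2)
manip.servo_line(W(-.055,.225,.008),q,vel=.2)
print(tcp(),fb())
manip.servo_line(W(-.055,.20,.008),q,vel=.06)
manip.servo_line(W(-.055,.176,.008),q,vel=.04)
print(manip.current_clock(),tcp(),fb())
im=viewer.get_image("top")[:,:,::-1].copy(); cv2.imwrite("pics/top3.png",im)
cv2.imwrite("pics/crop3.png",cv2.resize(im[110:320,170:370],(571,600),interpolation=cv2.INTER_CUBIC))
E
```

```text
[-0.0549  0.2265  0.0089] [-0.0348  0.0245  0.6965]
13.4 [-0.0549  0.1752  0.0079] [ 0.2958 -0.27    0.5636]
```

View pics/crop3.png

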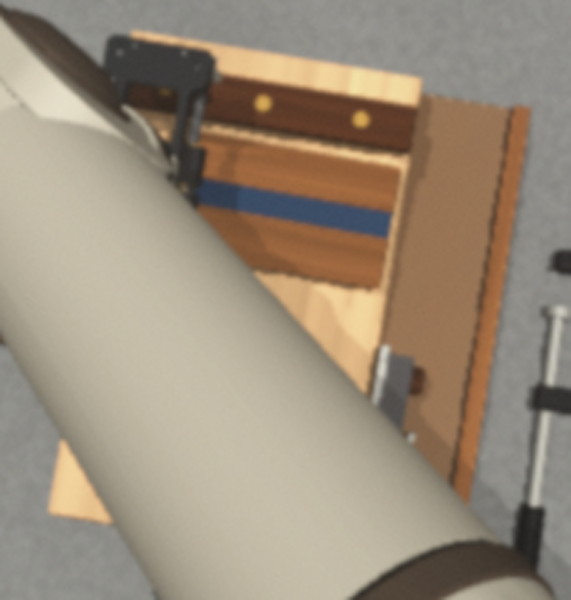

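The board has slid right; its right end runs from (401,168) to (380,289) in the crop, with a thin strip of bed still showing. I'll measure that edge precisely.

```bash
cat > edge.py <<'E'
from loc import *
def right_end(im,rows=range(171,207)):
    """bed y of the river board's right end: steepest brightness rise in each row, on the top-face plane"""
    c=viewer.get_calibration("top"); g=cv2.GaussianBlur(im[...,2],(3,3),0).astype(float); o=[]
    for y in rows:
        xr=c_x=int(307-(y-189)*.17); d=np.diff(g[y,xr-12:xr+9]); i=d.argmax()
        if 0<i<len(d)-1 and d[i]>15:
            k=d[i-1:i+2]; o.append((xr-12+i+.5+(k[2]-k[0])/(2*(2*k[1]-k[0]-k[2])+1e-9),y))
    w=(cast(o,c,p0+.02*Rb[:,2],Rb[:,2])-p0)@Rb
    return np.polyfit(w[:,0],w[:,1],1),np.median(w[:,1]),np.std(w[:,1]),len(o)
E
python3 - <<'E'
from edge import *
print(right_end(cv2.imread("pics/top3.png")))
E
```

```text
(array([-0.0026,  0.0046]), np.float64(0.004649617375830693), np.float64(0.00036290356796959565), 22)
```

```bash
python3 - <<'E'
from h import *
q=Q(np.pi/2)
y=tcp()[1]-.0045
manip.servo_line(W(-.055,y+.0008,.008),q,vel=.02); print(tcp(),fb())
manip.servo_line(W(-.055,y,.008),q,vel=.02); print(tcp(),fb())
manip.servo_line(W(-.055,.195,.008),q,vel=.08)
manip.servo_line(W(-.055,.21,.12),q,vel=.2)
q=Q(np.pi)
manip.move_pose(W(-.15,.08,.12),q); effector.open_jaws()
manip.servo_line(W(-.15,.08,.008),q,vel=.15)
manip.servo_line(W(-.118,.08,.008),q,vel=.08)
x=-.118
while x<-.092:
    x+=.0012; manip.servo_line(W(x,.08,.008),q,vel=.02); f=fb(); print(round(x,4),tcp(),f)
    if np.hypot(f[0],f[1])>12: break
print(manip.current_clock())
E
```

```text
[-0.0551  0.1716  0.008 ] [-0.5731  0.9924  0.0678]
[-0.0551  0.1711  0.008 ] [-0.2876  1.5136 -0.8373]
-0.1168 [-0.1172  0.08    0.008 ] [-0.2414  0.5344  0.2958]
-0.1156 [-0.1156  0.08    0.008 ] [ 0.3739 -0.3256  0.2596]
-0.1144 [-0.1144  0.08    0.008 ] [-1.0622 -0.1421 -0.2636]
-0.1132 [-0.1135  0.0798  0.0079] [-1.0645 -0.796   1.6598]
-0.112 [-0.112   0.0799  0.0079] [-0.9666  0.0717  0.506 ]
-0.1108 [-0.1107  0.0801  0.0079] [-0.8976 -0.8438 -1.1544]
-0.1096 [-0.1094  0.0802  0.008 ] [-0.4115  0.0226 -0.2707]
-0.1084 [-0.1082  0.0801  0.0081] [-1.4027  0.8041 -0.9641]
-0.1072 [-0.107   0.0801  0.0081] [-1.1627  0.7422 -0.5625]
-0.106 [-0.1058  0.08    0.008 ] [-1.3371 -0.8158  1.0192]
-0.1048 [-0.1046  0.08    0.008 ] [-1.3897 -0.0034  1.4137]
-0.1036 [-0.1034  0.08    0.008 ] [-2.5901 -0.6839 -0.0583]
-0.1024 [-0.1027  0.08    0.008 ] [-3.1429  0.4349  1.9676]
-0.1012 [-0.1027  0.0801  0.0079] [-6.7263 -0.502   3.3842]
-0.1 [-0.1026  0.0801  0.0079] [-7.9756 -0.672   7.1094]
-0.0988 [-0.1026  0.0801  0.0078] [-11.6745  -0.9893   9.7673]
-0.0976 [-0.1026  0.0801  0.0078] [-14.7157  -1.1827  11.6526]
23.7167
```

The board is firmly against the fence: the TCP stalled and the force built up. I'll retreat and check.

```bash
python3 - <<'E'
from edge import *
q=Q(np.pi)
manip.servo_line(W(-.103,.08,.008),q,vel=.02)
manip.servo_line(W(-.14,.08,.008),q,vel=.08)
manip.servo_line(W(-.14,.08,.12),q,vel=.2)
manip.move_pose(W(-.1,.36,.2),Q(np.pi/2))
print(manip.current_clock())
im=viewer.get_image("top")[:,:,::-1].copy(); cv2.imwrite("pics/top4.png",im)
print(right_end(im,range(168,200)))
cv2.imwrite("pics/crop4.png",cv2.resize(im[130:230,190:330],(800,571),interpolation=cv2.INTER_CUBIC))
E
```

```text
26.8917
(array([0.0275, 0.0039]), np.float64(0.0027807035390104116), np.float64(0.000224891318129413), 10)
```

View pics/crop4.png

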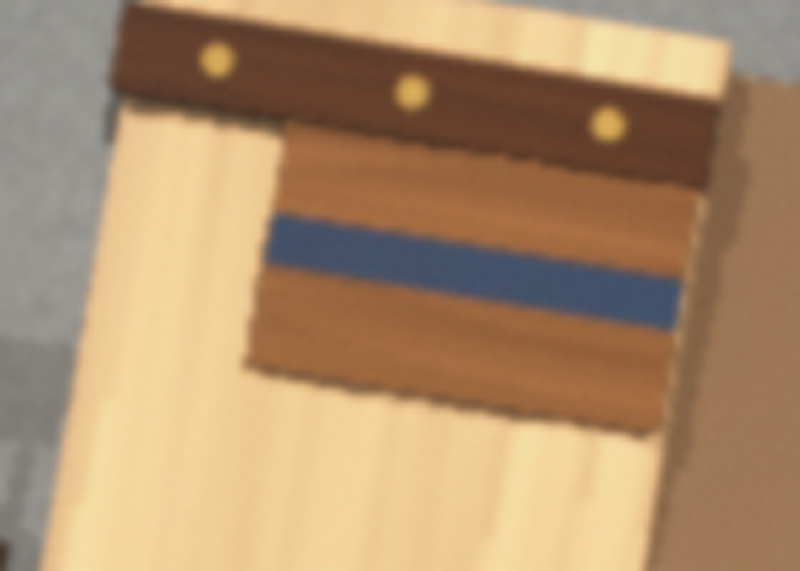

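The board sits flush along the fence, with a sliver of bed still showing at its right end. I'll cross-check using the left end, which has clean contrast.

```bash
python3 - <<'E'
from edge import *
c=viewer.get_calibration("top")
for n in (2,4):
  g=cv2.GaussianBlur(cv2.imread(f"pics/top{n}.png")[...,2],(3,3),0).astype(float);o=[];r=[]
  x0={2:220,4:236}[n]
  for y in range(160,190):
    xr=int(x0-(y-175)*.17); d=np.diff(g[y,xr-10:xr+10]); i=d.argmin(); o.append((xr-10+i+.5,y))
  w=(cast(o,c,p0+.02*Rb[:,2],Rb[:,2])-p0)@Rb; print(n,np.median(w[:,1]),np.mean(w[:,1]),np.polyfit(w[:,0],w[:,1],1))
# profile across the right end, and bed edge without board
g=cv2.imread("pics/top4.png")[...,2]; print(g[185,300:322]); print(g[190,300:322]); print(cv2.imread("pics/top0.png")[185,300:322,2])
print((cast([[308.5,185],[310.5,185]],c,p0+.02*Rb[:,2],Rb[:,2])-p0)@Rb)
E
```

```text
2 0.19263924308431268 0.19274235974754186 [0.0174 0.1937]
4 0.16197850162493496 0.16196786397659338 [-0.0199  0.161 ]
[ 73  71  69  68  68  68  67  77 113 144 143 134 131 131 137 148 154 155
 156 155 156 156]
[156 156 157 158 158 156 156 155 163 150 134 130 131 137 149 156 157 156
 155 156 156 156]
[241 241 240 241 241 241 240 237 230 202 158 134 130 140 148 151 153 152
 152 151 152 151]
[[-0.0453  0.001   0.02  ]
 [-0.0446 -0.0032  0.02  ]]
```

```bash
python3 -c "
from bench import manip
print(manip.hand_in(), manip.current_clock())"
```

```text
the job is handed in; nothing more can be done
the job is handed in; nothing more can be done
```

I slid the river board up the bed until it was flush against the fence, with its right end about 2–3 mm short of the bed's edge (limit 6 mm), and handed the job in at about 27 s; the hand-in returned no verdict, and I never brought the arm near the block plane, try square or F-clamp.

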